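# Start the cordless bench polisher and hold its run bar

### The arm

A 7-joint arm with a two-finger parallel gripper is mounted at the origin on the work surface. World frame = base frame: x ahead of the robot, y to its left, z up, the work surface at z = 0. Lengths are in m, angles in rad, forces in N, time in s.
With the tool pointing down it reaches from about 0.425 to 0.875 m from the base axis. Payload 9.9 kg.
Tool frame: the origin (TCP) lies midway between the tips of the shut fingers; the grasp point (between the pads) lies 19 mm behind it; z points along the fingers, y is the line along which they close (so a half turn about z gives the same grasp; the last joint's range is limited). The gripper opens to 85 mm and grips with 20 to 120 N. Pads are 22 mm wide; open, the fingers measure 114 mm over their backs; the gripper's body (76 mm by 85 mm) begins 54 mm behind the grasp point. The pads swing forward as they close: fully open they stand 13 mm farther back than shut.
Start: joints at [1.085, 0.576, 0.025, 1.437, -0.015, 1.129, -0.057], TCP at [0.264, -0.621, 0.231] pointing down, gripper open.
Joint ranges: [-2.76, 2.76], [-0.34, 2.15], [-1.52, 1.57], [0.19, 2.46], [-1.09, 4.23], [0.17, 1.99], [-2.82, 2.82]. Speed limits (rad/s): [2.22, 2.22, 3.01, 3.01, 3.14, 3.14, 3.14].

### API

Orientations are given as a unit quaternion [x, y, z, w].
In Python, from station import bot, cams, ticket gives the robot as it stands. Calls block until the motion is done:
- bot.reach(position, orientation): joint-space move of the TCP to a pose.
- bot.servo_line(position, max_speed=0.15, rotation=None, until_force=None): straight line of the TCP; rotation=None keeps the orientation; max_speed is the mean speed in m/s. With until_force (N) it stops when the force on the tool has changed by that much, and returns True; else False.
- bot.move_j(angles): joint-space move.
- bot.grip(opening, newtons=None): opening from 0.0 (shut) to 1.0 (fully open); newtons is the grip in N (None keeps the last); returns when the fingers have stopped.
- bot.wait(seconds).
- bot.inverse_kinematics(position, orientation): joint angles nearest the present ones, or None.
- bot.observe(): the state.
- cams.camera(name): name is "scene" or "top"; returns the picture (420x560x3 uint8, blue, green, red); there is no depth.
- cams.calibration(name): a dict with "intrinsics" (3x3 intrinsics, pixels), "camera_from_world" (4x4, takes a point from world to camera coordinates). Camera axes: x right, y up, looking along -z (the intrinsics and any distortion apply to the point x, -y, -z); pixel columns grow to the right and rows downward; lengths in m; the calibration is good to about 2 mm. A picture is of the moment at which its call begins. calibration takes no time and is no camera call.
A pose or a line that the arm cannot do raises bot.PlanningError and nothing moves.
- ticket.job_done(): hands the job in; it is judged then, once.
The state is a dict: "time": time; "joints": joint angles; "dq": joint speeds; "effort": joint torques, N m; "tool_pos": TCP position; "orientation": TCP orientation; "ft_force": force on the tool from outside, world axes, zero at the start; "wrist_torque": the same for the moment, N m; "finger_gap": opening from 0.0 (shut) to 1.0 (fully open); "grasp_force": force on a finger pad.
Only numpy, scipy, OpenCV 4.12 (cv2) and the standard library are available. Lean on these libraries where they do the work, as an engineer would, in place of code of your own. Each camera call takes 0.05 s, during which the arm holds its last target. There are 200 camera calls.

### The job

Get the bench polisher running: first slide the battery pack along its shoe until it is fully home and the detent roller holds it, then flip the safety catch fully over outwards, and only then pull the run bar all the way towards the front of the machine. Finish while still holding the run bar there (it springs back if released), with the battery left in place, and do not shift or knock over the jars and other small things around.

Things in the scene. Friction and masses are not known exactly. Their poses are not given: they have to be found in the camera images.
- polisher: The fixed machine. Origin on the table under its deck's middle; x to its back (away from the robot), y to its left, z up. Dark steel deck, top at z 20 mm, x -150..130, y -175..200 mm. Right: battery shoe; middle: grey housing (x 60..120, y -62..133, top 85 mm) with the run bar; left: the catch. Behind: motor (top 140 mm, x over 125) and buffing wheel (x 135..275, y 205..235, top 155).
- shoe_home (a point): Where the battery's origin lies when home (on the deck, machine x 0, y -130 mm), machine axes. Aluminium channel along x, open to the front: walls 63 mm apart inside, 16 mm high, x -55..50 mm from this point, flaring to 88 mm apart at x -87; end stop face at x 41.5. From x 12 to 50 lips 12.5 mm above the deck reach 4.5 mm inwards over the pack's flange, so it must be slid in, not dropped in.
- shoe_entry (a point): On the deck 105 mm ahead (machine -x) of shoe_home on the shoe's centre line: a place to lay the battery's origin before sliding it along machine +x. The deck is flat here and level with the channel's floor; the pack's nose is then just within the flared mouth.
- battery: Loose black battery pack, 0.35 kg, goes in either end first. Origin under its centre, x along its length. Slippery base flange 80 x 60 mm (x, y), 10 mm thick, corners bevelled 10 by 5 mm, a notch 5 mm deep, 18 mm wide at its mouth in the middle of both long sides; body 76 x 44 mm up to z 26 mm; on top a grey grip rib along x, 56 mm long, 26 mm wide, z 26 to 60 mm, to be pinched across.
- detent (a joint): Sprung steel roller, 16 mm across, in the left wall of the shoe beside the middle of the home place. 0 = out (m); grows as the pack's flange pushes it in, 1 to 5 mm while the pack slides past; drops back to about 0 in the pack's notch when home. Sliding past it takes some 3 to 12 N.
- catch (a joint): Safety catch: upright steel flap 40 mm wide (machine x), 8 mm thick, 80 mm tall, a 14 mm thick bead along its upper edge, at the deck's left. Hinged at its foot along machine x. 0 = upright, blocks the run bar; swings outwards to the left (machine +y) to 1.45 rad, where it lies over. About 1 N at the bead moves it; stays where left. Easily pushed from its inner (-y) side.
- catch_pivot (a point): Middle of the catch's hinge line, 45 mm above the table (machine x 62, y 150 mm), axes as the machine's.
- catch_tip (a point): Middle of the bead on the catch's free edge, 80 mm from the hinge line; moves with the catch.
- run_bar (a joint): Swing of the run bar (rad). 0 = rest, leaning 0.25 rad back from upright; grows as it is pulled to the front (machine -x) and down, to its stop at 1.0, leaning 0.75 rad forward. A spring pulls it back: about 3 N at the bar at rest, 8 N at the stop. With the catch upright it is blocked after 0.1 to 0.2 rad.
- bar_mid (a point): Middle of the run bar's cross bar, moving with it: black round bar 14 mm thick along machine y, 100 mm long, between two 10 mm steel side arms (90 mm clear), like a mower's bail; 130 mm from its pivot; 216 mm above the table at rest, 185 mm when fully pulled. Nothing lies between the arms: pinch it or hook it from above.
- bar_pivot (a point): Middle of the run bar's hinge line, along machine y, 90 mm above the table (machine x 90, y 0 mm), axes as the machine's.
- jar: Bystander: closed jar, 68 mm across, 75 mm tall, origin under its centre. It stands on the left or right of the machine, the battery on the other side.
- tall_jar: Bystander: closed jar 72 mm across, 95 mm tall, origin under its centre.
- jar_lid: Bystander: loose white lid lying on the deck at its front left, 68 mm across, 14 mm high, origin under its centre.
- compound_bar: Bystander: reddish-brown block of polishing compound lying on the deck in front of the run bar, 75 x 36 mm, 28 mm high, origin under its centre.
- brush: Bystander: hand brush lying at the far right of the table.
- ring_cone: Bystander: upright steel ring-sizing cone, foot 64 mm across, 130 mm tall, on the left, origin under its centre.
There are look-alikes about, which are no part of the job. Leave any brown look-alike of the battery alone.

How it is judged:
By the outcome, as a careful person would: the job done as asked, in the order asked, and still so for the second after the job is handed in, while the arm keeps its last pose, push and grip.
It also fails if it takes over 72 s, if anything falls off the work surface, if the arm or the gripper's body presses on something with over 40 N, if the wrist force passes 120 N, or if a joint passes its speed limit or range.

## Working session

There is one attempt and no reset: what is moved stays moved. The work goes in short steps, each a Python script; the robot and the scene stay as the last script left them, time stands still between calls to the robot, and variables do not carry over. Pictures are saved under pics/ and viewed, at most 10 in all, crops included, and the job is handed in when it is done.

```bash
mkdir -p pics; ls
python3 - <<'E'
from station import bot,cams,ticket
import cv2
for n in ("scene","top"):
    im=cams.camera(n); cv2.imwrite(f"pics/{n}0.png",im)
    c=cams.calibration(n); print(n,c)
print(bot.observe())
E
```

```text
pics
scene {'intrinsics': array([[519.91960727,   0.        , 283.19712885],
       [  0.        , 519.91960727, 212.18762067],
       [  0.        ,   0.        ,   1.        ]]), 'camera_from_world': array([[ 0.46368813,  0.88566439,  0.02432895, -0.22202677],
       [-0.49440651,  0.23586404,  0.83661841,  0.13910717],
       [ 0.73522481, -0.39995842,  0.5472456 , -2.42351101],
       [ 0.        ,  0.        ,  0.        ,  1.        ]])}
top {'intrinsics': array([[503.77285458,   0.        , 276.59258733],
       [  0.        , 503.77285458, 211.1495285 ],
       [  0.        ,   0.        ,   1.        ]]), 'camera_from_world': array([[-1.61794535e-02, -9.99867859e-01, -1.57812323e-03,
         8.10906612e-03],
       [ 9.96077923e-01, -1.62554006e-02,  8.69743217e-02,
        -5.56377924e-01],
       [-8.69884818e-02, -1.64736713e-04,  9.96209304e-01,
        -1.74836271e+00],
       [ 0.00000000e+00,  0.00000000e+00,  0.00000000e+00,
         1.00000000e+00]])}
{'time': 0.1, 'joints': array([ 1.0852143 ,  0.57647047,  0.0248722 ,  1.43785138, -0.01500652,
        1.12902551, -0.05653362]), 'dq': array([-9.64799915e-04, -1.21087545e-03, -3.43717364e-04, -3.96874470e-03,
       -1.62163865e-05,  7.77009144e-04,  1.58507198e-06]), 'effort': array([ 5.48733689e-03, -7.67309618e+01,  2.25823984e+00, -2.86605048e+01,
        1.60191738e-02,  8.81895045e-03, -3.29897159e-05]), 'tool_pos': array([ 0.26379022, -0.62085322,  0.23050472]), 'orientation': array([ 9.79891377e-01,  1.99530129e-01, -2.00003826e-04, -7.58943307e-04]), 'ft_force': array([ 0.30320118, -0.32674108,  0.79575567]), 'wrist_torque': array([-0.04592955, -0.00652778, -0.04196013]), 'grasp_force': 0.0, 'finger_gap': 0.9984267966948014}
```

View pics/top0.png

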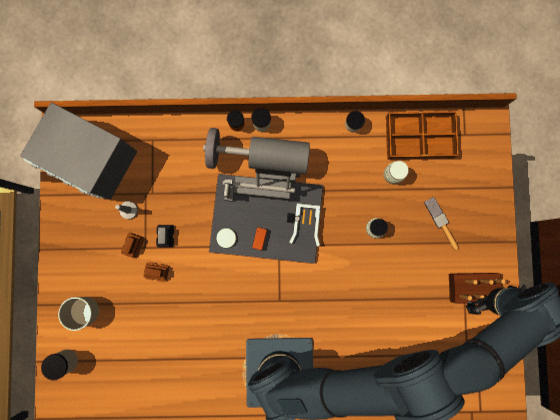

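View pics/scene0.png

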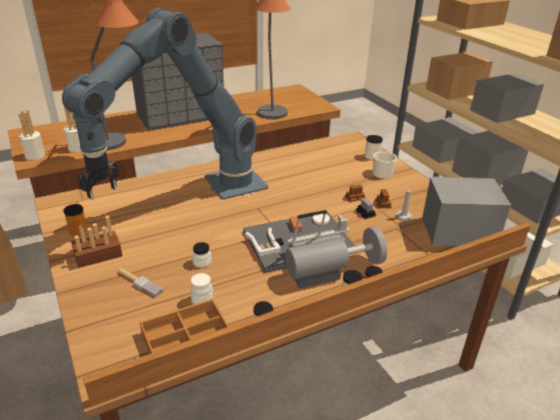

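The top view shows the machine deck with corners at about (220,175), (325,185), (318,263) and (209,251). Candidates for the battery are black at (166,236), brown at (133,245) and brown at (157,271). I choose the black one and will check it in a close crop.

Run:
```python
import cv2
im=cv2.imread("pics/top0.png")
cv2.imwrite("pics/c1.png",cv2.resize(im[120:280,105:335],None,fx=3.4,fy=3.4,interpolation=cv2.INTER_CUBIC))
```

```text
(no output)
```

View pics/c1.png

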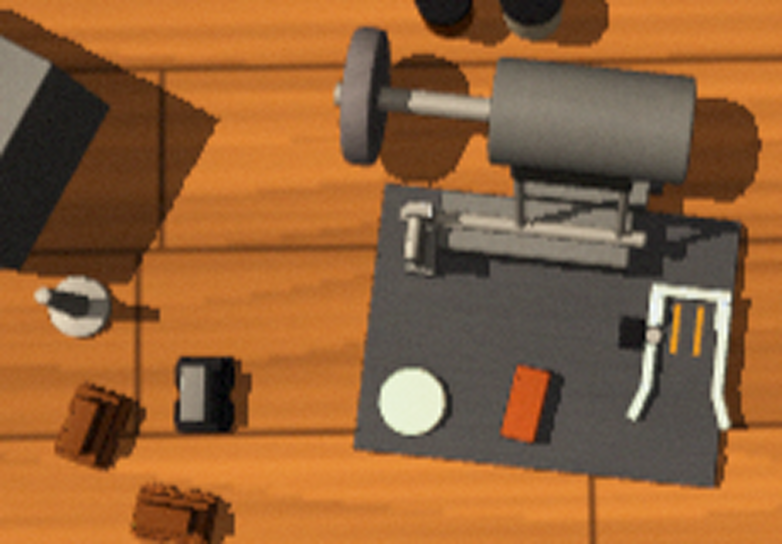

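The black pack with the grey rib is at crop (193,393), lying upright with its long axis near world x. The two brown ones at crop (98,425) and (180,515) are look-alikes. Next I fit the machine pose from the deck corners and overlay it.

```bash
cat > h.py <<'E'
import numpy as np, cv2
from scipy.optimize import least_squares
from station import bot,cams,ticket
CAL={n:cams.calibration(n) for n in("top","scene")}
def proj(n,P):
    c=CAL[n];P=np.atleast_2d(P);q=P@c["camera_from_world"][:3,:3].T+c["camera_from_world"][:3,3]
    q=q*[1,-1,-1];u=q@c["intrinsics"].T;return u[:,:2]/u[:,2:]
def back(n,uv,z):
    c=CAL[n];R=c["camera_from_world"][:3,:3];t=c["camera_from_world"][:3,3];C=-R.T@t
    d=R.T@(np.linalg.inv(c["intrinsics"])@[*uv,1]*[1,-1,-1]);return C+d*(z-C[2])/d[2]
def w(p,P): # pose x,y,yaw
    P=np.atleast_2d(np.array(P,float));c,s=np.cos(p[2]),np.sin(p[2])
    return np.c_[p[0]+c*P[:,0]-s*P[:,1],p[1]+s*P[:,0]+c*P[:,1],P[:,2]]
E
python3 - <<'E'
from h import *
f=lambda c:np.array(c)/3.4+[105,120]-0.35
M=np.array([[130,200,20],[130,-175,20],[-150,-175,20],[-150,200,20]])/1e3
uv=f([[388,185],[743,222],[717,487],[356,448]])
r=least_squares(lambda p:(proj("top",w(p,M))-uv).ravel(),[.6,0,0]);p=r.x
print("machine",p,r.fun.round(1))
print("rib",back("top",f([192.5,392.5]),.06),"flange mid-right",back("top",f([237,394]),.01), back("top",f([175,394]),.026))
for n,v in (("jar",(0,0)),):
    pass
im=cv2.imread("pics/top0.png")
print("lid",back("top",f([412,401]),.034),"cone foot",back("top",f([80,306]),0.02),"jar",back("top",(377,228),.075),"comp",back("top",f([526,402]),.048))
g=cv2.cvtColor(im,cv2.COLOR_BGR2GRAY)
box=(im[...,2]<75)&(np.abs(im[...,2].astype(int)-im[...,0])<25);box[:, :150]=0;box[:,185:]=0;box[:220]=0;box[255:]=0
ys,xs=np.nonzero(box);print(cv2.minAreaRect(np.c_[xs,ys].astype(np.float32)),len(xs))
s=cv2.imread("pics/scene0.png")
D={"home":[0,-130,20],"entry":[-105,-130,20],"bar":[90-130*np.sin(.25)*-1,0,90+130*np.cos(.25)],"tip":[62,150,125],"b":[0,0,0]}
out=[]
for n,i,(x0,y0,x1,y1) in(("top",im,(195,130,335,275)),("scene",s,(235,195,375,295))):
    k=5 if n=="scene" else 4
    c=cv2.resize(i[y0:y1,x0:x1],None,fx=k,fy=k,interpolation=cv2.INTER_CUBIC)
    d=lambda P:np.round((proj(n,w(p,np.array(P)/1e3))-[x0,y0]+.5)*k).astype(int)
    cv2.polylines(c,[d(M*1e3)],True,(0,255,0),1)
    for y in(31.5,-31.5):cv2.polylines(c,[d([[-55,-130+y,36],[50,-130+y,36]])],False,(255,255,0),1)
    cv2.polylines(c,[d([[119+3,50,216],[122,-50,216]])],False,(0,0,255),1)
    cv2.polylines(c,[d([[42,150,125],[82,150,125]])],False,(255,0,255),1)
    out.append(c)
cv2.imwrite("pics/o_top.png",out[0]);cv2.imwrite("pics/o_sc.png",out[1])
E
```

```text
machine [ 0.5414026   0.02075932 -0.12277   ] [-0.3 -0.7  0.4 -0.5  0.1  0.6 -0.2  0.6]
rib [0.47724942 0.39642012 0.06      ] flange mid-right [0.47710723 0.36165112 0.01      ] [0.47747169 0.42225635 0.026     ]
lid [0.46601405 0.17739949 0.034     ] cone foot [0.57066731 0.52276721 0.02      ] jar [ 0.48881117 -0.34200291  0.075     ] comp [0.46260887 0.06011825 0.048     ]
((165.0, 235.5), (21.0, 16.0), 90.0) 236
```

View pics/o_top.png

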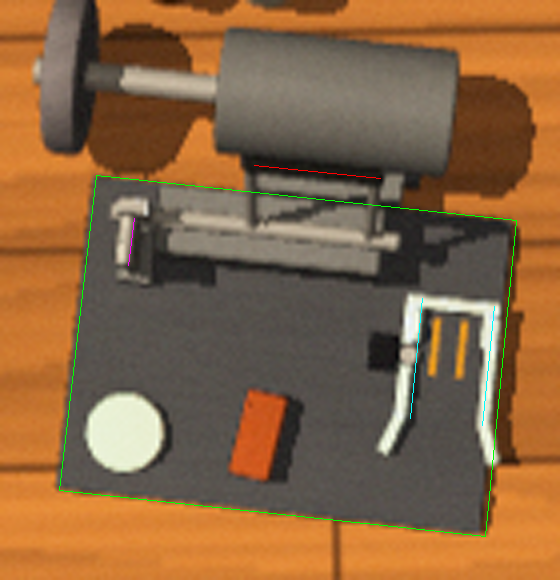

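View pics/o_sc.png

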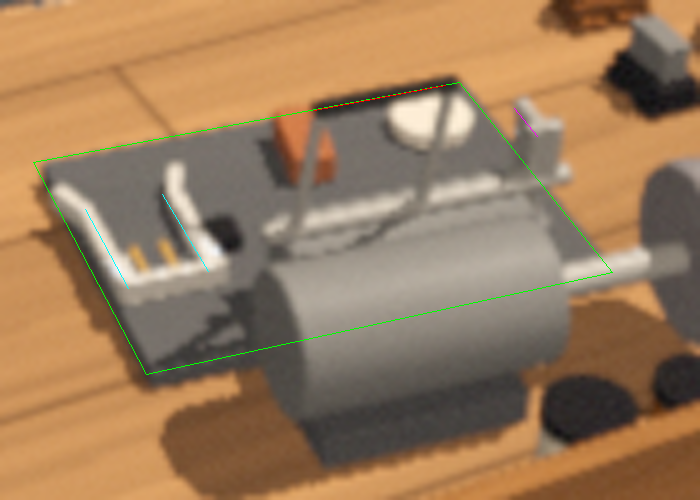

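```bash
cat > fit.py <<'E'
from h import *
from scipy.ndimage import map_coordinates
def edgefit(n,im,p0,segs,chan,R=3.5):
    """segs: list of (A,B) model edges; strongest step of chan along image normal"""
    S=chan(im).astype(float);S=cv2.GaussianBlur(S,(0,0),.7);p=np.array(p0)
    for it in range(6):
        X=[];U=[];N=[]
        for A,B in segs:
            t=np.linspace(.06,.94,40)[:,None];P=np.array(A)*(1-t)+np.array(B)*t
            u=proj(n,w(p,P/1e3));d=u[-1]-u[0];d/=np.hypot(*d);nn=np.array([-d[1],d[0]])
            o=np.arange(-R,R+.01,.25)
            g=np.gradient(map_coordinates(S,[(u[:,None,1]+o[:,None].T*nn[1]),(u[:,None,0]+o[:,None].T*nn[0])],order=1),axis=1)
            k=np.abs(g).argmax(1);ok=(np.abs(g).max(1)>np.abs(g).max()*.3)&(k>1)&(k<len(o)-2)
            X.append(P[ok]/1e3);U.append((u+o[k][:,None]*nn)[ok]);N.append(np.tile(nn,(ok.sum(),1)))
        X,U,N=map(np.vstack,(X,U,N))
        r=least_squares(lambda q:((proj(n,w(q,X))-U)*N).sum(1),p,loss="soft_l1",f_scale=.4);p=r.x
    return p,np.median(np.abs(r.fun)),len(U)
sat=lambda im:cv2.cvtColor(im,cv2.COLOR_BGR2HSV)[...,1]
dk=[[130,200,20],[130,-175,20],[-150,-175,20],[-150,200,20]]
E
python3 - <<'E'
from fit import *
im=cv2.imread("pics/top0.png");s=cv2.imread("pics/scene0.png")
p0=[.5414,.0208,-.1228]
S=[(dk[1],dk[2]),(dk[2],dk[3]),(dk[3],dk[0])]
p,e,k=edgefit("top",im,p0,S,sat);print("top",p,e,k)
print("scene",edgefit("scene",s,p,S[1:],sat))
# roller & channel: blobs predicted
for q in([0,-97,30],[0,-130,20],[41.5,-130,36]): print(q,proj("top",w(p,np.array(q)/1e3)))
# profile across channel, at x=-20 , z=36
g=cv2.cvtColor(im,cv2.COLOR_BGR2GRAY).astype(float)
y=np.arange(-185,-75,2.5)
for x in(-40,-25):
    u=proj("top",w(p,np.c_[0*y+x,y,0*y+36]/1e3));v=map_coordinates(g,[u[:,1],u[:,0]],order=1)
    print(x,[(a,int(b)) for a,b in zip(y,v)])
x=np.arange(0,80,2.5);u=proj("top",w(p,np.c_[x,0*x-130,0*x+36]/1e3));print([(a,int(b)) for a,b in zip(x,map_coordinates(g,[u[:,1],u[:,0]],order=1))])
# battery
b0=[.477,.392,0.0]
br=lambda i:i[...,2]
c=edgefit("top",im,b0,[([-30,-30,10],[30,-30,10]),([-40,-22,10],[-40,22,10]),([40,-22,10],[40,22,10])],sat,R=3);print("flange",c)
c=edgefit("top",im,b0,[([-28,-13,60],[28,-13,60]),([28,-13,60],[28,13,60]),([28,13,60],[-28,13,60]),([-28,13,60],[-28,-13,60])],br,R=2);print("rib",c)
E
```

```text
top [ 0.54346377  0.02316135 -0.12186829] 0.2480582808513321 120
scene (array([ 0.54341204,  0.02280824, -0.10342212]), np.float64(0.25581906218403705), 66)
[0, -97, 30] [[297.30889654 217.71350854]]
[0, -130, 20] [[306.51840932 218.90828453]]
[41.5, -130, 36] [[307.97277092 206.81007836]]
-40 [(np.float64(-185.0), 57), (np.float64(-182.5), 57), (np.float64(-180.0), 57), (np.float64(-177.5), 57), (np.float64(-175.0), 64), (np.float64(-172.5), 99), (np.float64(-170.0), 191), (np.float64(-167.5), 221), (np.float64(-165.0), 231), (np.float64(-162.5), 218), (np.float64(-160.0), 137), (np.float64(-157.5), 97), (np.float64(-155.0), 81), (np.float64(-152.5), 80), (np.float64(-150.0), 80), (np.float64(-147.5), 79), (np.float64(-145.0), 79), (np.float64(-142.5), 77), (np.float64(-140.0), 77), (np.float64(-137.5), 78), (np.float64(-135.0), 80), (np.float64(-132.5), 79), (np.float64(-130.0), 79), (np.float64(-127.5), 80), (np.float64(-125.0), 81), (np.float64(-122.5), 80), (np.float64(-120.0), 80), (np.float64(-117.5), 81), (np.float64(-115.0), 79), (np.float64(-112.5), 76), (np.float64(-110.0)
[... 1745 characters left out ...]
), 81), (np.float64(27.5), 79), (np.float64(30.0), 78), (np.float64(32.5), 80), (np.float64(35.0), 77), (np.float64(37.5), 78), (np.float64(40.0), 175), (np.float64(42.5), 219), (np.float64(45.0), 230), (np.float64(47.5), 217), (np.float64(50.0), 168), (np.float64(52.5), 119), (np.float64(55.0), 79), (np.float64(57.5), 80), (np.float64(60.0), 80), (np.float64(62.5), 78), (np.float64(65.0), 78), (np.float64(67.5), 78), (np.float64(70.0), 79), (np.float64(72.5), 81), (np.float64(75.0), 80), (np.float64(77.5), 79)]
flange (array([ 0.47752787,  0.3966318 , -0.06387069]), np.float64(0.4994880621196154), 116)
rib (array([ 0.47604392,  0.39942963, -0.05724381]), np.float64(0.2503596697154714), 155)
```

Outer wall centres come out at y -129.5 and the end stop at x 40–41, so the machine pose (0.5435, 0.0232, -0.122) holds up. The battery is near (0.4765, 0.398), yaw -0.06, rib width matching 26 mm. I check IK for all the poses, then grasp.

```bash
cat >> h.py <<'E'
MP=np.array([.5435,.0232,-.1219])
def m(x,y,z): return w(MP,np.array([[x,y,z]])/1e3)[0]
def q(psi): return np.array([np.cos(psi/2),np.sin(psi/2),0,0])
def st(t=""):
    o=bot.observe();print(t,round(o["time"],2),o["tool_pos"].round(4),"F",o["ft_force"].round(1),"gap",round(o["finger_gap"],3),"gf",round(o["grasp_force"],1));return o
E
python3 - <<'E'
from h import *
B=np.array([.4765,.398]);yb=-.058
for n,P,psi in(("bat",[*B,.031],yb),("up",[*B,.16],yb),("entryup",m(-100,-130,130),MP[2]),("entry",m(-100,-130,52),MP[2]),("home",m(0,-130,52),MP[2]),("c0",m(50,118,108),MP[2]),("c1",m(50,215,60),MP[2]),
  ("b0",m(122,0,197),MP[2]+np.pi/2),("b0-",m(122,0,197),MP[2]-np.pi/2),("b1",m(0,0,166),MP[2]-np.pi/2),("bm",m(60,0,201),MP[2]-np.pi/2)):
    s=bot.inverse_kinematics(P,q(psi));print(n,np.round(P,3),None if s is None else np.round(s,2))
bot.reach([*B,.16],q(yb));bot.grip(.65,40);st("above")
im=cams.camera("top");cv2.imwrite("pics/t1.png",im)
bot.servo_line([*B,.031],.12,until_force=12);st("down")
bot.grip(0.0,40);st("grip")
bot.servo_line([*B,.13],.15);st("up")
cv2.imwrite("pics/s1.png",cv2.resize(cams.camera("scene")[120:260,270:450],None,fx=4,fy=4))
E
```

```text
bat [0.476 0.398 0.031] [-0.61  0.73 -0.27  1.78  0.29  0.67 -2.67]
up [0.476 0.398 0.16 ] [-0.43  0.6  -0.55  1.67  0.36  0.97 -2.74]
entryup [ 0.428 -0.094  0.13 ] [ 0.09  0.37  0.03  2.17 -0.02  0.6  -1.56]
entry [ 0.428 -0.094  0.052] [ 0.06  0.52  0.07  2.25 -0.09  0.38 -1.49]
home [ 0.528 -0.106  0.052] [ 0.06  0.61  0.07  2.   -0.08  0.54 -1.5 ]
c0 [0.607 0.134 0.108] [-0.25  0.62 -0.06  1.73  0.05  0.8  -2.03]
c1 [0.619 0.231 0.06 ] [-0.42  0.73 -0.02  1.66  0.02  0.76 -2.14]
b0 [0.665 0.008 0.197] [ 0.16  0.61 -0.42  1.5   0.27  1.09 -0.44]
b0- [0.665 0.008 0.197] [ 0.54  0.88 -1.29  1.49  0.85  1.41  2.24]
b1 [0.544 0.023 0.166] [ 0.63  0.75 -1.29  1.85  0.79  1.18  2.09]
bm [0.603 0.016 0.201] [ 0.6   0.79 -1.29  1.65  0.78  1.32  2.18]
above 4.13 [0.4765 0.3979 0.16  ] F [ 0.3  0.3 -0.7] gap 0.652 gf 0.0
down 5.41 [0.4768 0.3984 0.0317] F [-0.2 -0.8 -0.3] gap 0.65 gf 0.0
grip 5.78 [0.4769 0.3982 0.0318] F [-0.3 -1.3  6.5] gap 0.304 gf 40.1
up 6.59 [0.4761 0.3973 0.129 ] F [ 0.2 -0.1 -4.6] gap 0.298 gf 39.2
```

View pics/s1.png

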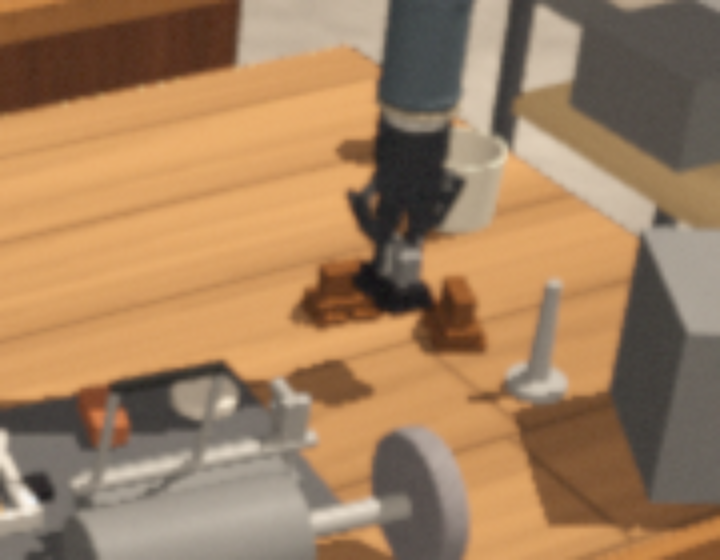

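Lifted: the scene crop shows the pack hanging at about (400,275), brown look-alikes and cone untouched. Next, carry it to the entry, lay it down and slide.

Run:
```python
from h import *
psi=MP[2];Q=q(psi)
o=st()
bot.servo_line([*o["tool_pos"][:2],.17],.2)
bot.reach(m(-100,-130,130),Q);st("above entry")
bot.servo_line(m(-100,-130,60),.1);f0=st("low")["ft_force"]
print(bot.servo_line(m(-100,-130,49.5),.03,until_force=3));o=st("laid")
cv2.imwrite("pics/t2.png",cv2.resize(cams.camera("top")[170:280,250:350],None,fx=5,fy=5))
z=max(o["tool_pos"][2]*1e3,50.5)
for x in(-70,-50,-35,-25):
    h=bot.servo_line(m(x,-130,z),.06,until_force=15);o=st(f"x{x} {h}")
    if h:break
```

```text
6.64 [0.4759 0.3973 0.1287] F [ 0.1 -0.3 -3.4] gap 0.301 gf 39.2
above entry 8.79 [ 0.4293 -0.0927  0.1301] F [ 0.3 -0.4 -4.2] gap 0.298 gf 39.5
low 9.64 [ 0.4288 -0.0935  0.0603] F [ 0.7  0.2 -3.5] gap 0.301 gf 39.5
True
laid 9.98 [ 0.429  -0.0938  0.0513] F [ 0.4 -0.2  1.6] gap 0.296 gf 39.5
x-70 True 10.24 [ 0.4293 -0.0939  0.0513] F [-0.6 -0.2  6.3] gap 0.3 gf 40.2
```

View pics/t2.png

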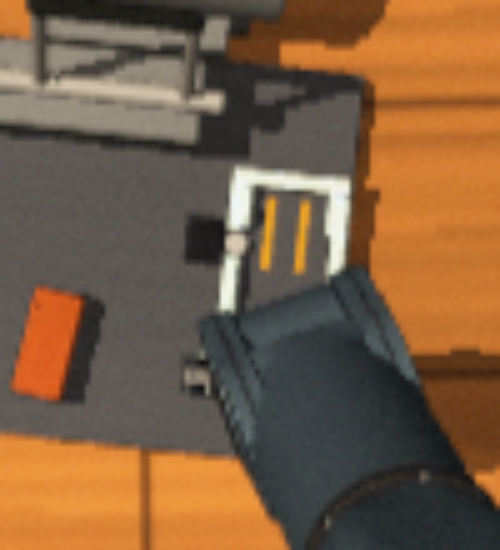

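The arm hides the pack in this view. The channel ahead is clear, roller at (235,243). The stop was a vertical preload spike, so I raise slightly and slide on.

Run:
```python
from h import *
z=52.0
o=bot.observe();bot.servo_line([*o["tool_pos"][:2],z/1e3],.03);st("raised")
for x in(-85,-70,-60,-50,-42,-35):
    h=bot.servo_line(m(x,-130,z),.05,until_force=18);o=st(f"x{x} {h}")
    if h:break
```

```text
raised 10.49 [ 0.429  -0.094   0.0518] F [-0.4  0.4 -3.7] gap 0.299 gf 39.3
x-85 False 10.93 [ 0.4435 -0.0955  0.0519] F [ 0.3 -0.  -3.3] gap 0.301 gf 39.3
x-70 False 11.38 [ 0.4584 -0.0974  0.0519] F [ 0.4 -0.3 -4.3] gap 0.299 gf 39.3
x-60 False 11.72 [ 0.4685 -0.0986  0.052 ] F [-0.1 -0.2 -3.1] gap 0.298 gf 39.4
x-50 False 12.07 [ 0.4785 -0.0999  0.052 ] F [-0.6 -0.2 -3.6] gap 0.297 gf 39.4
x-42 False 12.38 [ 0.4868 -0.1006  0.0521] F [-0.5  0.8 -3.3] gap 0.295 gf 39.6
x-35 False 12.68 [ 0.4919 -0.1014  0.0518] F [-3.3  3.2 -0.6] gap 0.293 gf 39.7
```

Run:
```python
from h import *
z=51.8
for x in(-30,-25,-15,-8,-4,-1,1,2.5):
    h=bot.servo_line(m(x,-130,z),.04,until_force=25);o=st(f"x{x} {h} tgt {m(x,-130,z).round(4)}")
    if h:break
```

```text
x-30 True tgt [ 0.4979 -0.1022  0.0518] 12.88 [ 0.4941 -0.1016  0.0518] F [-0.3  0.4  6.3] gap 0.295 gf 40.6
```

Run:
```python
from h import *
z=51.8
for x in(-31,-28,-24,-18,-10,-5,-2):
    h=bot.servo_line(m(x,-130,z),.03,until_force=35);o=st(f"x{x} {h} tgt {m(x,-130,z)[:2].round(4)}")
    if h:break
```

```text
x-31 False tgt [ 0.4969 -0.1021] 13.18 [ 0.4949 -0.1018  0.0521] F [-9.6  4.1 10.5] gap 0.298 gf 41.1
x-28 False tgt [ 0.4999 -0.1024] 13.43 [ 0.4968 -0.102   0.0521] F [-12.8   5.9  15.4] gap 0.298 gf 41.8
x-24 False tgt [ 0.5039 -0.1029] 13.72 [ 0.5009 -0.1025  0.0521] F [-13.3   4.5  14.3] gap 0.296 gf 41.7
x-18 False tgt [ 0.5098 -0.1036] 14.07 [ 0.5071 -0.1033  0.0521] F [-12.2   4.7  13.5] gap 0.296 gf 41.5
x-10 False tgt [ 0.5178 -0.1046] 14.48 [ 0.5153 -0.1043  0.0521] F [-11.4   5.2  12.3] gap 0.294 gf 41.4
x-5 False tgt [ 0.5227 -0.1052] 14.8 [ 0.523  -0.1051  0.0519] F [-2.3  2.7  1.2] gap 0.297 gf 40.0
x-2 False tgt [ 0.5257 -0.1056] 15.05 [ 0.5262 -0.1055  0.0519] F [-1.3  1.9  1.4] gap 0.3 gf 40.1
```

Run:
```python
from h import *
z=52
for x in(-1,0,1,2,3,4):
    h=bot.servo_line(m(x,-130,z),.03,until_force=12);o=st(f"x{x} {h} tgt {m(x,-130,z)[:2].round(4)}")
    if h or o["ft_force"][0]<-12:break
bot.wait(.2);st()
```

```text
x-1 False tgt [ 0.5267 -0.1057] 15.3 [ 0.5268 -0.1056  0.052 ] F [-2.8  1.8  0.9] gap 0.296 gf 40.1
x0 False tgt [ 0.5277 -0.1058] 15.55 [ 0.527  -0.1057  0.052 ] F [-5.   3.6  4.3] gap 0.299 gf 40.5
x1 False tgt [ 0.5287 -0.106 ] 15.8 [ 0.5271 -0.1057  0.052 ] F [-8.   4.9  8.7] gap 0.296 gf 41.1
x2 False tgt [ 0.5297 -0.1061] 16.05 [ 0.5271 -0.1057  0.0521] F [-11.9   5.2  12.7] gap 0.296 gf 41.6
x3 False tgt [ 0.5307 -0.1062] 16.3 [ 0.5271 -0.1057  0.0521] F [-15.4   4.7  17.1] gap 0.3 gf 42.2
 16.5 [ 0.5271 -0.1057  0.0521] F [-15.5   5.9  16.6] gap 0.299 gf 42.2
```

Hard contact at machine x ≈ -0.7 after the roller force dropped, which fits the end stop. Release and look.

Run:
```python
from h import *
o=bot.observe();bot.servo_line(m(-.5,-130,52),.03)
bot.grip(.6);st("open");bot.servo_line(m(0,-130,175),.2)
bot.reach(m(20,108,190),q(MP[2]));bot.grip(0.0,40);st()
im=cams.camera("top");cv2.imwrite("pics/t3f.png",im);s=cams.camera("scene")
a=cv2.resize(im[165:275,250:350],None,fx=4,fy=4);b=cv2.resize(s[205:285,235:325],None,fx=4.4,fy=4.4)
c=np.zeros((440,400+b.shape[1],3),np.uint8);c[:,:400]=a;c[:b.shape[0],400:]=b
cv2.imwrite("pics/t3.png",c)
```

```text
open 17.13 [ 0.5276 -0.1061  0.052 ] F [-0.1 -0.1  0.1] gap 0.602 gf 0.0
 19.38 [0.5765 0.1278 0.1901] F [-0.8 -0.6  0.1] gap -0.004 gf 0.0
```

View pics/t3.png

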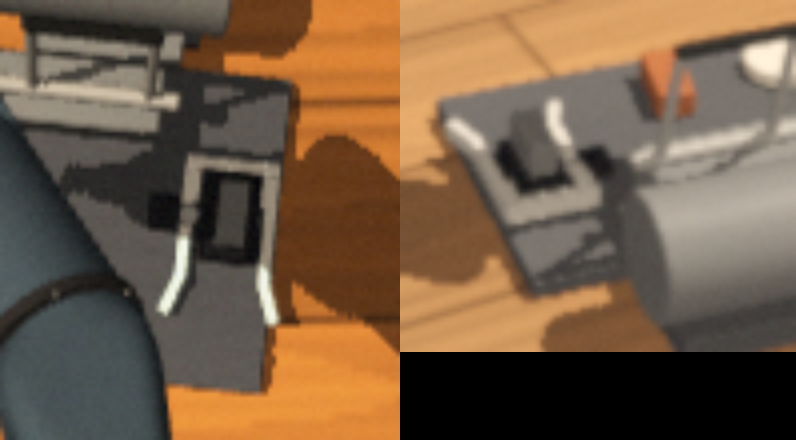

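The pack sits against the end stop, tail inside the straight channel, roller at (190,212) beside its middle; compound and lid undisturbed. Now the catch.

Run:
```python
from h import *
bot.servo_line(m(50,112,108),.15,until_force=10);st("pos")
r=57
for th in(0,.2,.4,.6,.8,1.0,1.15,1.3,1.4,1.45,1.5):
    n=3+13*np.cos(th)
    h=bot.servo_line(m(50,150+r*np.sin(th)-n*np.cos(th),45+r*np.cos(th)+n*np.sin(th)),.1,until_force=14);o=st(f"{th} {h} z")
    if h and th<1.3: break
    if h: break
```

```text
pos 20.22 [0.6068 0.1286 0.1085] F [-0.1 -0.2  0.1] gap 0.001 gf 0.0
0 False z 20.59 [0.6093 0.1512 0.1024] F [-0.2  0.2  0.1] gap 0.003 gf 0.0
0.2 False z 20.86 [0.611  0.1627 0.1043] F [ 0.3 -0.8 -0. ] gap -0.003 gf 0.0
0.4 False z 21.13 [0.6123 0.175  0.1033] F [0.7 0.4 0.2] gap -0.0 gf 0.0
0.6 False z 21.42 [0.6137 0.1876 0.0996] F [-0.4  0.6 -0.6] gap -0.0 gf 0.0
0.8 False z 21.7 [0.615  0.1993 0.0929] F [ 0.4 -0.1 -0.8] gap -0.001 gf 0.0
1.0 False z 21.98 [0.6161 0.209  0.0836] F [-0.  -0.6 -0.5] gap 0.003 gf 0.0
1.15 False z 22.23 [0.6169 0.2146 0.0753] F [-0.1 -0.7  0.7] gap 0.006 gf 0.0
1.3 False z 22.49 [0.6175 0.2189 0.066 ] F [0.2 0.5 0.9] gap 0.0 gf 0.0
1.4 False z 22.74 [0.6179 0.2209 0.0594] F [-0.8  0.6 -0.6] gap 0.005 gf 0.0
1.45 False z 22.99 [0.6185 0.2216 0.0566] F [1.  0.6 1.8] gap -0.002 gf 0.7
1.5 False z 23.24 [0.6189 0.222  0.0557] F [-6.8 -5.1 27.2] gap -0.001 gf 13.6
```

Contact force rose to 27 N at the end of the arc, so the catch is fully over. Go above the bar and verify with one look.

Run:
```python
from h import *
o=bot.observe();bot.servo_line([*o["tool_pos"][:2],.29],.25)
Q=q(MP[2]+np.pi/2)
bot.reach(m(112,0,290),Q);bot.grip(1.0,60);st("above")
im=cams.camera("top");s=cams.camera("scene")
a=cv2.resize(im[160:270,195:335],None,fx=3,fy=3);b=cv2.resize(s[180:290,235:375],None,fx=3,fy=3)
cv2.imwrite("pics/t4.png",np.vstack([a,b])[:600]if 0 else np.hstack([a,b])[:, :840][:,20:820])
for x,z in((122,197),(90,201),(60,197),(30,185),(0,164)):
    k=bot.inverse_kinematics(m(x,0,z),Q);print(None if k is None else k.round(2))
```

```text
above 26.65 [0.6547 0.0096 0.29  ] F [-0.4 -0.2  0.2] gap 1.002 gf 0.0
[ 0.35  0.68 -0.78  1.49  0.5   1.18 -0.64]
[ 0.37  0.63 -0.8   1.58  0.49  1.14 -0.66]
[ 0.39  0.6  -0.81  1.66  0.48  1.09 -0.68]
[ 0.4   0.57 -0.81  1.76  0.48  1.03 -0.71]
[ 0.41  0.55 -0.81  1.86  0.49  0.94 -0.75]
```

View pics/t4.png

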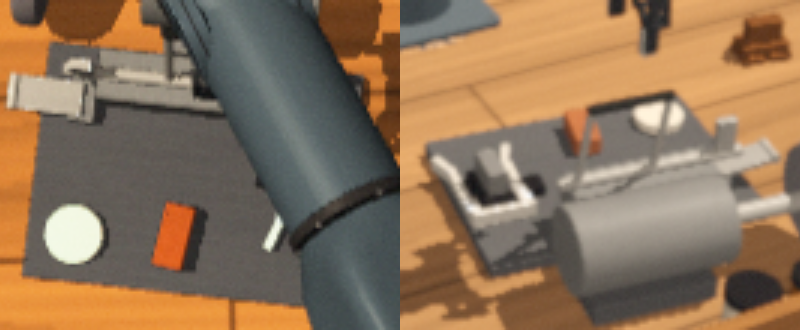

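The catch lies flat out to the left at (50,95). The battery is still in the shoe, and the lid, compound and look-alikes haven't moved. The bar matched its model overlay earlier, so I pinch and pull.

Run:
```python
from h import *
print(bot.servo_line(m(122,0,230),.15,until_force=12));print(bot.servo_line(m(122,0,196),.1,until_force=12));st("at bar")
bot.grip(0.0,60);o=st("pinched")
c,s=np.cos(MP[2]),np.sin(MP[2])
for a in(.08,.2,.35,.5,.65,.8,.9,.96):
    th=.25-a
    h=bot.servo_line(m(90+130*np.sin(th),0,90+130*np.cos(th)-20),.1,until_force=30);o=st(f"a{a} {h}")
    if h: break
```

```text
False
False
at bar 27.8 [0.6647 0.0085 0.1963] F [0.8 0.3 0.5] gap 1.005 gf 0.0
pinched 28.48 [0.6634 0.0085 0.1963] F [-7.2 -1.2  4.7] gap 0.147 gf 58.5
a0.08 False 28.73 [0.6555 0.0095 0.1982] F [ 5.6  0.5 -4.3] gap 0.142 gf 59.1
a0.2 False 29.03 [0.6409 0.0114 0.2009] F [ 6.5 -0.3  3.3] gap 0.14 gf 59.1
a0.35 False 29.38 [0.6217 0.0139 0.2006] F [ 4.4 -0.6  7.4] gap 0.142 gf 60.8
a0.5 False 29.72 [0.6025 0.0164 0.1975] F [ 2.9 -1.1 12.1] gap 0.142 gf 61.4
a0.65 False 30.06 [0.5852 0.0186 0.1915] F [ 5.9 -1.  10.9] gap 0.143 gf 62.2
a0.8 False 30.4 [0.5674 0.0208 0.1818] F [ 5.6 -1.   6.7] gap 0.145 gf 63.6
a0.9 False 30.68 [0.557  0.0221 0.1745] F [ 6.  -0.5  7.6] gap 0.139 gf 64.5
a0.96 False 30.93 [0.5507 0.0229 0.1692] F [ 5.8 -0.   3.6] gap 0.14 gf 65.1
```

Following nicely; now press into the stop until the force climbs.

Run:
```python
from h import *
for a in(.99,1.01,1.03,1.05,1.07):
    th=.25-a
    h=bot.servo_line(m(90+130*np.sin(th),0,90+130*np.cos(th)-20),.05,until_force=25);o=st(f"a{a} {h}")
    f=o["ft_force"]
    if h or np.hypot(f[0],f[2])>22: break
bot.wait(.3);o=st("hold")
T=o["tool_pos"];d=w([0,0,-MP[2]],[T-[*MP[:2],0]])
c,s=np.cos(-MP[2]),np.sin(-MP[2]);v=T[:2]-MP[:2];print("machine x,y",(c*v[0]-s*v[1])*1e3,(s*v[0]+c*v[1])*1e3,T[2]*1e3+19)
im=cams.camera("top");s=cams.camera("scene")
a=cv2.resize(im[160:270,195:335],None,fx=2.8,fy=2.8);b=cv2.resize(s[180:290,235:375],None,fx=2.8,fy=2.8)
cv2.imwrite("pics/t5.png",np.hstack([a,b]))
```

```text
a0.99 False 31.18 [0.5482 0.0232 0.167 ] F [ 6.6 -0.5  7.2] gap 0.14 gf 65.4
a1.01 False 31.43 [0.5465 0.0234 0.1655] F [ 5.5 -1.1  8.4] gap 0.139 gf 65.6
a1.03 False 31.68 [0.5448 0.0236 0.1639] F [ 5.5 -1.2 11.1] gap 0.14 gf 65.8
a1.05 False 31.93 [0.5436 0.0238 0.1622] F [ 7.9 -1.3 11.5] gap 0.142 gf 66.8
a1.07 False 32.18 [0.5436 0.0238 0.162 ] F [ 9.5 -4.1 26.3] gap 0.14 gf 68.3
hold 32.48 [0.5436 0.0238 0.162 ] F [ 9.1 -4.8 25.7] gap 0.139 gf 68.3
machine x,y 0.047678628979347 0.6316769059152093 181.02305188006034
```

View pics/t5.png

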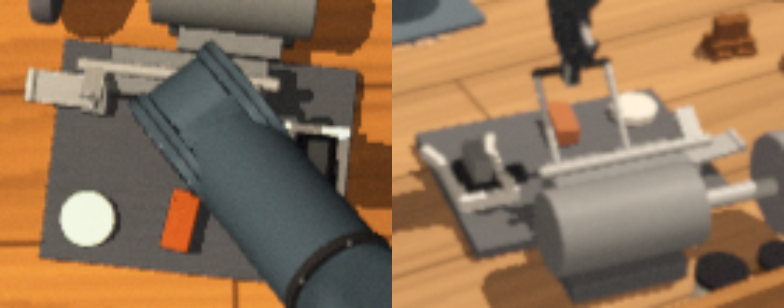

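The bar is hard against its stop: the tool no longer moves and force rose to 27 N. The pictures show it held in the gripper at (570,70), catch over at (50,88), battery in the shoe at (478,165), small things unmoved.

```bash
python3 -c "
from station import ticket
print(ticket.job_done())"
```

```text
the job is handed in; nothing more can be done
None
```

I handed the job in at about 32.5 s, no verdict shown: battery slid home to the end stop, then the catch flipped fully over, then the run bar pulled to its stop and still held; I saw no small things moved.

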